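# Slide a gearbox crossmember into the rack bay behind the air post

## Task

Put the gearbox crossmember away in the open-fronted bay of the parts rack by sliding it along the bench: work one end in behind the air post, then swing the other end in, until the bar lies flat against the back of the bay along its whole length. Only push it, gently, with the fingers: do not squeeze it or lift it off the bench, and leave the other parts and tools where they are.

Things in the scene. Friction and masses are not known exactly. Their poses are not given: they have to be found in the camera images.
- crossmember: gearbox crossmember: straight dark steel box-section bar with black end caps, 300 long x 40 wide x 30 high, about 0.8 kg, flat on the bench (slides with ordinary friction, a few N); on top of its middle a round rubber mount with stud (38 dia, up to 61 above the bench). Origin: centre of its underside; own y along its length, x across, z up. Both ends alike
- end_left (a point): centre of the end face of the crossmember at its own +y end, at the underside (150 from the origin)
- end_right (a point): centre of the end face of the crossmember at its own -y end, at the underside (150 from the origin)
- rack: fixed grey sheet-steel parts rack. In front a bay open to the robot and to above, floored by the bench: back panel 60 high, 390 long inside, an end cheek 40 deep, 45 high at each end; bins 124 deep, 50 high behind. Origin: on the bench, middle of the bay's back face; x into the panel (away from robot), y along it. Bay: x -44 to 0, y -195 to 195; a bar flat against the back is centred at x -20
- post: compressed-air outlet post, fixed to the bench in front of the bay: upright cylinder 36 dia, 58 high, metal with a brass coupling on top. Origin: centre of its foot; axes parallel to the rack's. It stands 93 before the bay's back face (75 clear behind it), up to 30 to either side of the bay's middle
- gear: loose steel gear wheel, 72 dia, 22 high, lying flat; origin at the centre of its underside. Leave it
- bearing: loose ball bearing, 72 dia, 17 high, lying flat; origin at the centre of its underside. Leave it
- vblock_left: loose steel V-block, 50 x 60 x 50 high, beside the left (+y) end of the rack; origin at the centre of its underside. Leave it
- vblock_right: loose steel V-block, 50 x 60 x 50 high, beside the right (-y) end of the rack; origin at the centre of its underside. Leave it
- screwdriver: loose screwdriver with black handle, 200 long, lying along its own x. Leave it
- ratchet: loose ratchet handle, about 220 long, 34 high at its head, lying along its own x. Leave it
- oil_bottle: grey oil bottle, 68 dia, 160 high, upright; origin at the centre of its underside. Leave it
Things that resemble listed ones, but are neither listed nor needed, are in the scene too. What is shaped like the post but blue is not meant.

How it is judged:
On the way:
1. one end of the bar is in behind the post and past it, while the other end is still out in front of the bay (((x of end_left in the frame of rack above -0.065 m and y of end_left in the frame of post above 0.02 m and x of end_right in the frame of rack below -0.06 m and y of end_right in the frame of post below -0.02 m) or (x of end_right in the frame of rack above -0.065 m and y of end_right in the frame of post below -0.02 m and x of end_left in the frame of rack below -0.06 m and y of end_left in the frame of post above 0.02 m))), for 0.1 s.
At the end, for the whole second after the job is handed in: The crossmember lies still and flat on the bench inside the bay, between the cheeks, both its ends within 8 mm of touching the bay's back panel (x of each of end_left, end_right in the frame of rack above -0.028 m and x of crossmember in the frame of rack below -0.01 m and y of crossmember in the frame of rack between -0.05 and 0.05 m and height (world z) of crossmember below 0.006 m and angle between crossmember's own z axis and vertical below 0.05 rad and linear speed of crossmember below 0.01 m/s).
It fails at once if the crossmember is lifted (over 15 mm) or tipped (height (world z) of crossmember above 0.015 m or angle between crossmember's own z axis and vertical above 0.15 rad).
It fails at once if the crossmember is squeezed or shoved hard: the fingers load it with more than 70 N (contact force between the fingers and crossmember above 70 N).
It fails at once if another part or tool on the bench is moved by more than 30 mm (distance of any of gear, bearing, vblock_left, vblock_right, screwdriver, ratchet, oil_bottle from where it was at the start of the episode above 0.03 m).
It also fails if it takes over 72 s, if anything falls off the work surface, if the arm or the gripper's body presses on something with over 40 N, if the wrist force passes 120 N, or if a joint passes its speed limit or range.

## Robot

A 6-joint arm with a two-finger parallel gripper is mounted at the origin on the work surface. World frame = base frame: x ahead of the robot, y to its left, z up, the work surface at z = 0. Lengths are in m, angles in rad, forces in N, time in s.
With the tool pointing down it reaches from about 0.25 to 0.725 m from the base axis. Payload 9.7 kg.
Tool frame: the origin (TCP) lies midway between the tips of the shut fingers; the grasp point (between the pads) lies 19 mm behind it; y points along the fingers, x is the direction in which the jaws open and shut, and the axes are right-handed (so a half turn about y gives the same grasp; the last joint's range is limited). The gripper opens to 85 mm and grips with 20 to 120 N. Pads are 22 mm wide; open, the fingers measure 114 mm over their backs; the gripper's body (76 mm by 85 mm) begins 54 mm behind the grasp point. The pads swing forward as they close: fully open they stand 13 mm farther back than shut.
Start: joints at [1.349, 0.087, 0.176, 1.66, 0, 1.571], TCP at [0.121, 0.537, 0.231] pointing down, gripper open.
Joint ranges: [-3.13, 3.13], [-0.85, 1.81], [-1.15, 1.24], [-2.2, 2.28], [-1.44, 1.52], [-3.14, 3.14]. Speed limits (rad/s): [2.22, 2.22, 2.57, 3.14, 3.14, 3.14].

## Interface

Orientations are given as a rotation vector (axis times angle).
In Python, from plant import r gives the robot as it stands.
- The arm moves only by the tool apply_moves, never from a script. Its argument "targets" is a list of rows, each a list of 3 entries, a list of its own where there are three numbers: the shift along the tool's x, y, z in units of 0.15 m (1.0 is 0.15 m), then the turn about the tool's y in units of pi/2 rad (1.0 is pi/2 rad), then the gripper command: -1 is shut, 1 is fully open, values between are in proportion. In form: [[[x, y, z], yaw, fingers], ...]. A call has 1 to 8 rows; each row is the pose to reach, as a shift and turn from the pose commanded when the call began, along the tool's axes at that moment; what a row does not reach only later rows make up. A row lasts 1/12 s, in which the tool goes at most 41.7 mm and 7.16 degrees, less where a joint would pass 70% of its speed; a pose out of reach is approached as far as the arm can. A call with a number of a shift or a turn outside -1 to 1 is refused whole. A call with a gripper value outside its range is refused whole. The fingers move at their own pace and stop on an object; "force" is the grip in N (left out, the last holds). Time passes only in rows, so rows that repeat a pose let the fingers close. It gives the time, the measured TCP pose, the force and the opening at its end, in the units of the state.
- r.state(): the state, without advancing time (a new reading comes with each control period).
- r.camera(name): name is "side" or "top" or "wrist"; returns the picture (480x640x3 uint8, red, green, blue); there is no depth.
- r.camera_model(name): a dict with "fx", "fy", "cx", "cy" (pixels), "R" (3x3) and "t" (3): a world point X has camera coordinates R X + t; the wrist camera has in their place "hand_eye" (4x4, takes a point from camera to tool coordinates, whose origin is the TCP and whose axes are the tool frame's). Camera axes: x right, y down, z forward; pixel columns grow to the right and rows downward; lengths in m; the calibration is good to about 2 mm. A picture is of the moment at which its call begins: read the wrist's pose just before it. camera_model takes no time and is no camera call.
- r.job_done(): hands the job in, once; it reports no verdict.
The state is a dict: "time": time; "joints": joint angles; "joint_vel": joint speeds; "tau": joint torques, N m; "tcp_pos": TCP position; "ee_rot": TCP orientation; "wrist_force": force on the tool from outside, world axes, zero at the start; "torque": the same for the moment, N m; "width": finger opening in m.
Only numpy, scipy, OpenCV 4.12 (cv2) and the standard library are available. Lean on these libraries where they do the work, as an engineer would, in place of code of your own. Each camera call takes 0.05 s, during which the arm holds its last target.

## Working session

There is one attempt and no reset: what is moved stays moved. The work goes in short steps, Python scripts to look and compute and a tool call to move; the robot and the scene stay as the last step left them, time stands still between calls to the robot, and variables do not carry over. Pictures are saved under pics/ and viewed, and the job is handed in when it is done.

Besides the shell and the picture viewer there is one more tool, called by a JSON object that holds its "method" and its "body", one argument or row to a line. apply_moves: Moves the arm, as the interface text tells. Shifts and turns lie within -1 to 1; 1 stands for 0.15 m of shift or pi/2 rad of turn. Its arguments: {"type":"object","properties":{"targets":{"type":"array"},"force":{"type":"number"}},"required":["targets"]}

```bash
ls; mkdir -p pics; python3 - <<'E'
from plant import r
import cv2,numpy as np
s=r.state();print({k:np.round(v,3).tolist() for k,v in s.items()})
for n in ["top","side"]:
    im=r.camera(n);cv2.imwrite(f"pics/{n}0.png",im[:,:,::-1])
    m=r.camera_model(n);print(n,{k:np.round(v,4).tolist() for k,v in m.items()})
E
```

```text
pics
{'time': 0.0, 'joints': [1.349, 0.087, 0.175, 1.66, 0.0, 1.571], 'joint_vel': [0.002, -0.0, -0.001, 0.0, -0.002, -0.001], 'tau': [0.0, -52.039, 46.48, 0.017, -0.0, 0.0], 'tcp_pos': [0.121, 0.536, 0.231], 'ee_rot': [-1.307, -1.044, 1.045], 'wrist_force': [0.771, -0.171, -0.187], 'torque': [-0.008, -0.006, 0.069], 'width': 0.086}
top {'fx': 492.7763, 'fy': 492.7763, 'cx': 315.9393, 'cy': 238.3864, 'R': [[-0.013, -0.9999, 0.007], [-0.9916, 0.012, -0.1291], [0.129, -0.0086, -0.9916]], 't': [0.0247, 0.5314, 1.2294]}
side {'fx': 507.7768, 'fy': 507.7768, 'cx': 319.5327, 'cy': 241.1387, 'R': [[-0.9943, -0.1054, -0.013], [-0.063, 0.6836, -0.7271], [0.0856, -0.7222, -0.6864]], 't': [0.5302, 0.0707, 1.3667]}
```

View pics/top0.png

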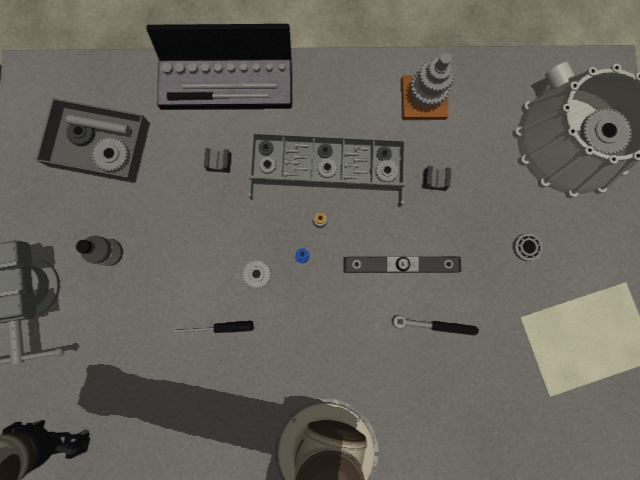

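View pics/side0.png

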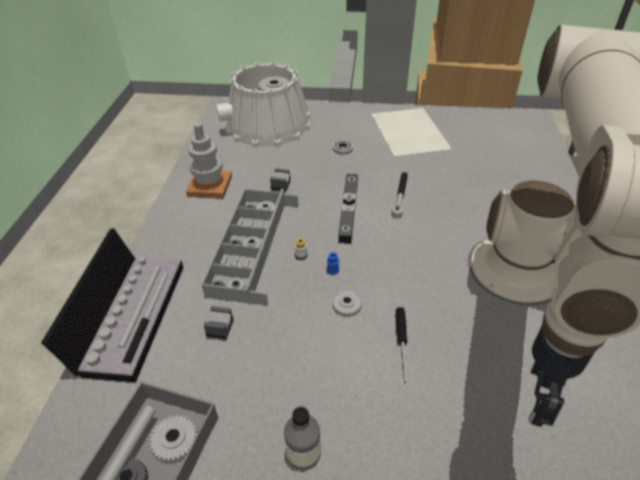

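```bash
python3 - <<'E'
import cv2
im=cv2.imread("pics/top0.png")
cv2.imwrite("pics/crop0.png",cv2.resize(im[125:300,235:475],None,fx=3.3,fy=3.3,interpolation=cv2.INTER_CUBIC))
im=cv2.imread("pics/side0.png")
cv2.imwrite("pics/crop1.png",cv2.resize(im[160:320,190:390],None,fx=3.5,fy=3.5,interpolation=cv2.INTER_CUBIC))
E
```

```text
(no output)
```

View pics/crop0.png

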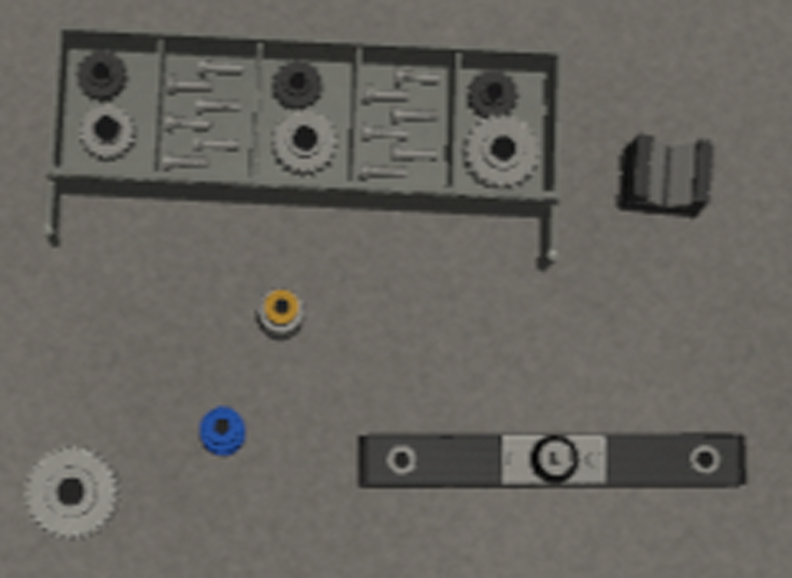

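View pics/crop1.png

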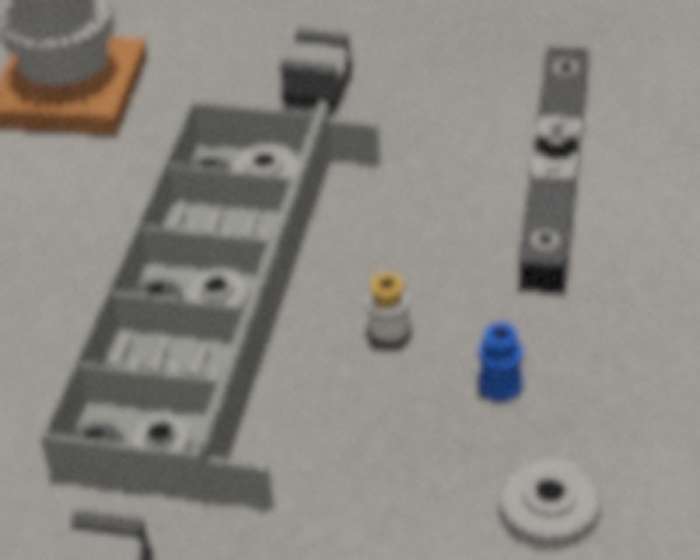

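```bash
cat > h.py <<'E'
import numpy as np,cv2
from plant import r
def ray(n,uv):
    m=r.camera_model(n);R=np.array(m["R"]);t=np.array(m["t"])
    d=R.T@np.array([(uv[0]-m["cx"])/m["fx"],(uv[1]-m["cy"])/m["fy"],1.]);C=-R.T@t
    return C,d
def onz(n,uv,z):
    C,d=ray(n,uv);return C+d*(z-C[2])/d[2]
def proj(n,X):
    m=r.camera_model(n);c=np.array(m["R"])@np.array(X)+np.array(m["t"])
    return np.array([m["fx"]*c[0]/c[2]+m["cx"],m["fy"]*c[1]/c[2]+m["cy"]])
E
python3 - <<'E'
from h import *
f=lambda u,v:(u/3.3+235-.35,v/3.3+125-.35)
g=lambda u,v:(u/3.5+190-.35,v/3.5+160-.35)
P=lambda l,uv,z,n="top":print(l,np.round(onz(n,uv,z)[:2],4))
print(ray("top",(0,0))[0])
P("panel top L",f(50,180),.06);P("panel top R",f(555,203),.06)
P("panel bot L",f(60,193),0);P("panel bot R",f(545,213),0)
P("cheek tip topL",f(55,236),.045);P("cheek tip topR",f(547,256),.045)
P("cheek tip botL",f(54,244),.0);P("cheek tip botR",f(543,268),.0)
P("post",f(281,307),.058);P("post side",g(387,285),.058,"side");P("post foot top",f(279,318),.02)
P("blue",f(222,426),.058);P("blue side",g(501,332),.058,"side")
for c in [(360,436),(745,436),(745,486),(360,486)]:P("bar",f(*c),.03)
P("mount",f(555,458),.055)
P("gear",f(71,491),.022)
P("bearing",(528,247),.017);P("vbR",(437,177),.05);P("vbL",(217,159),.05)
for p in [(175,330),(253,326),(393,321),(478,330)]:P("tool",p,.01)
E
```

```text
[0.36864098 0.02889069 1.28755881]
panel top L [0.6826 0.1849]
panel top R [ 0.66   -0.2051]
panel bot L [0.6871 0.1844]
panel bot R [ 0.666  -0.2082]
cheek tip topL [0.6417 0.1827]
cheek tip topR [ 0.6214 -0.2002]
cheek tip botL [0.645  0.1891]
cheek tip botR [ 0.6208 -0.205 ]
post [0.5813 0.0078]
post side [0.5835 0.0119]
post foot top [0.5791 0.0088]
blue [0.4903 0.0538]
blue side [0.4917 0.0548]
bar [ 0.4839 -0.0526]
bar [ 0.4802 -0.3522]
bar [ 0.4414 -0.3502]
bar [ 0.4451 -0.0518]
mount [ 0.463 -0.199]
gear [0.4445 0.1723]
bearing [ 0.5047 -0.5336]
vbR [ 0.6855 -0.2961]
vbL [0.7396 0.271 ]
tool [0.3039 0.3799]
tool [0.3113 0.1814]
tool [ 0.3191 -0.1768]
tool [ 0.2935 -0.3937]
```

```bash
cat >> h.py <<'E'
from scipy.spatial.transform import Rotation as Ro
O=np.array([.674,-.0105]);A=-.056
RX=np.array([np.cos(A),np.sin(A)]);RY=np.array([-np.sin(A),np.cos(A)])
def w2r(p): d=np.array(p[:2])-O; return np.array([d@RX,d@RY])
def r2w(q): return O+q[0]*RX+q[1]*RY
def plan(p,z,jawdir_deg,verbose=1):
    """p: world xy; jawdir: wanted direction of tool x (deg, world, mod 180)"""
    s=r.state();R=Ro.from_rotvec(s["ee_rot"]).as_matrix()
    d=R.T@(np.array([p[0],p[1],z])-s["tcp_pos"])/.15
    a=np.degrees(np.arctan2(R[1,0],R[0,0]));dy=(jawdir_deg-a+90)%180-90
    # turn about tool y (down): world yaw -> negative
    print("tcp",np.round(s["tcp_pos"],4),"jaw",round(a,1),"shift",np.round(d,3),"turn",round(-dy/90,3),"or",round(-(dy-180*np.sign(dy))/90,3),"j6",round(s["joints"][5],2),"t",round(s["time"],2))
    return d
E
python3 - <<'E'
from h import *
s=r.state();print(np.round(Ro.from_rotvec(s["ee_rot"]).as_matrix(),3))
for q in [(-.207,-.053),(-.194,-.352)]:print(r2w(q))
plan((.42,-.2017),.1,90)
E
```

```text
[[ 0.22  -0.    -0.976]
 [ 0.976 -0.001  0.22 ]
 [-0.001 -1.     0.   ]]
[ 0.46435804 -0.05183098]
[ 0.46060241 -0.35108989]
tcp [0.1209 0.5363 0.2306] jaw 77.3 shift [-4.36   0.876 -3.027] turn -0.141 or 1.859 j6 1.57 t 0.1
```

{"method": "apply_moves", "body": {
  "targets": [
    [[-0.6,0,-1],0,1],
    [[-0.6,0,-1],0,1],
    [[-0.6,0,-1],0,1],
    [[-0.6,0,-1],0,1],
    [[-0.6,0,-1],0,1]
  ]
}}

```text
time: 0.52
tcp_pos: [0.2504, 0.4123, 0.2314]
ee_rot: [-1.309, -1.042, 1.042]
wrist_force: [1.0, -0.9, -0.5]
width: 0.0857
```

{"method": "apply_moves", "body": {
  "targets": [
    [[-0.8,0,-1],0,1],
    [[-0.8,0,-1],0,1],
    [[-0.8,0,-1],0,1],
    [[-0.8,0,-1],0,1],
    [[-0.8,0,-1],0,1]
  ]
}}

```text
time: 0.93
tcp_pos: [0.3688, 0.2632, 0.2312]
ee_rot: [-1.307, -1.043, 1.044]
wrist_force: [0.4, 1.1, 0.5]
width: 0.0854
```

{"method": "apply_moves", "body": {
  "targets": [
    [[-1,0,-0.8],0,1],
    [[-1,0,-0.8],0,1],
    [[-1,0,-0.8],0,1],
    [[-1,0,-0.8],0,1],
    [[-1,0,-0.8],0,1]
  ]
}}

```text
time: 1.35
tcp_pos: [0.4524, 0.0901, 0.231]
ee_rot: [-1.307, -1.043, 1.043]
wrist_force: [0.5, 1.5, -0.3]
width: 0.0856
```

{"method": "apply_moves", "body": {
  "targets": [
    [[-1,0.2,-0.15],-0.13,1],
    [[-1,0.2,-0.15],-0.13,1],
    [[-1,0.2,-0.15],-0.13,1],
    [[-1,0.2,-0.15],-0.13,1],
    [[-1,0.2,-0.15],-0.13,1]
  ]
}}

```text
time: 1.77
tcp_pos: [0.4393, -0.0628, 0.1996]
ee_rot: [-1.219, -1.19, 1.194]
wrist_force: [-0.5, 0.0, 0.2]
width: 0.0852
```

```bash
python3 - <<'E'
from h import *
plan((.408,-.2017),.08,89.3)
E
```

```text
tcp [ 0.4393 -0.0628  0.1996] jaw 88.7 shift [-0.93   0.799  0.186] turn -0.007 or 1.993 j6 -0.12 t 1.77
```

{"method": "apply_moves", "body": {
  "targets": [
    [[-0.88,0.2,0.19],0,1],
    [[-0.88,0.2,0.19],0,1],
    [[-0.88,0.2,0.19],0,1],
    [[-0.88,0.2,0.19],0,1],
    [[-0.88,0.8,0.19],0,1],
    [[-0.88,0.8,0.19],0,1],
    [[-0.88,0.8,0.19],0,1]
  ]
}}

```text
time: 2.35
tcp_pos: [0.4065, -0.1884, 0.0748]
ee_rot: [-1.209, -1.191, 1.197]
wrist_force: [-1.4, -0.1, -0.5]
width: 0.0852
```

```bash
python3 - <<'E'
from h import *
plan((.42,-.195),.0,89.3)
for n in ["top","side"]:
    im=r.camera(n)[:,:,::-1]
    c=im[125:345,235:490] if n=="top" else im[130:330,200:460]
    cv2.imwrite(f"pics/{n}1.png",cv2.resize(c,None,fx=2.7,fy=2.7,interpolation=cv2.INTER_CUBIC))
E
```

```text
tcp [ 0.4065 -0.1884  0.0748] jaw 88.9 shift [-0.044  0.498 -0.095] turn -0.004 or 1.996 j6 -0.42 t 2.35
```

View pics/top1.png

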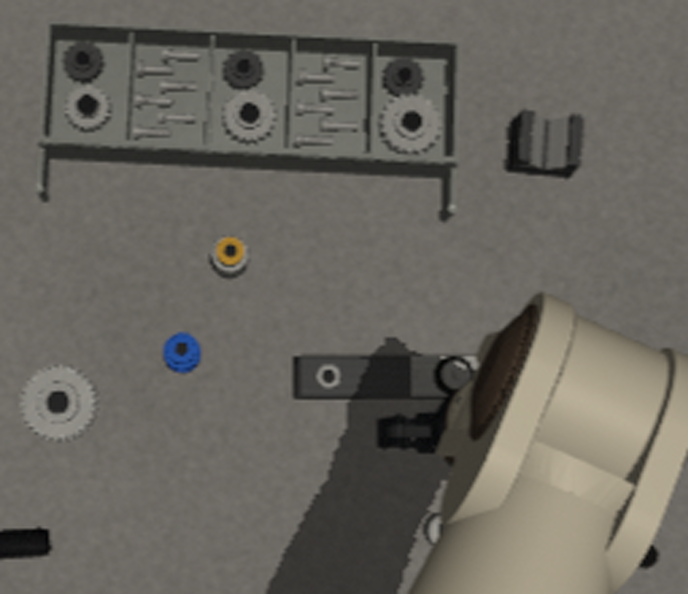

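View pics/side1.png

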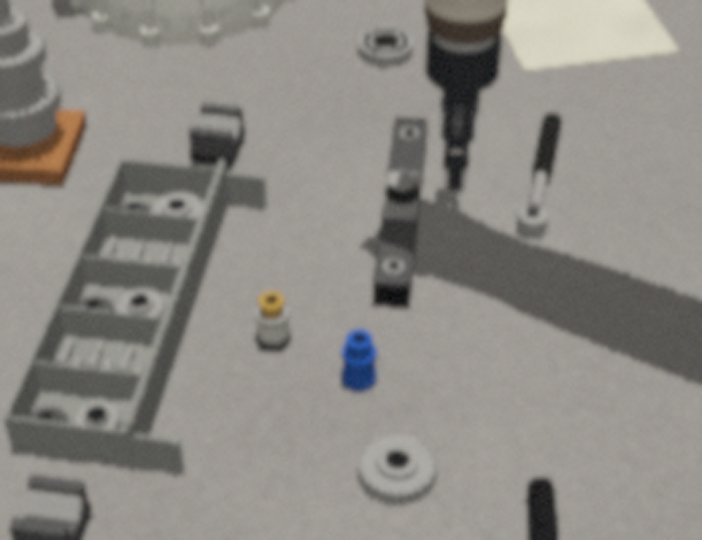

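{"method": "apply_moves", "body": {
  "targets": [
    [[-0.04,0.25,0],0,1],
    [[-0.04,0.4,0],0,1],
    [[-0.04,0.5,0],0,1],
    [[-0.04,0.5,-0.05],0,1],
    [[-0.04,0.5,-0.1],0,1],
    [[-0.04,0.5,-0.14],0,1]
  ]
}}

```text
time: 2.95
tcp_pos: [0.4333, -0.1967, 0.0092]
ee_rot: [-1.221, -1.199, 1.196]
wrist_force: [0.6, -0.6, 0.6]
width: 0.0852
```

```bash
python3 - <<'E'
from h import *
plan((.433,-.195),.0,89.3); print(np.round(r.state()["wrist_force"],2))
E
```

```text
tcp [ 0.4333 -0.1967  0.0092] jaw 89.0 shift [0.011 0.061 0.003] turn -0.003 or 1.997 j6 -0.41 t 2.95
[ 0.65 -0.6   0.65]
```

{"method": "apply_moves", "body": {
  "targets": [
    [[0,0.05,0],0,1],
    [[0,0.08,0],0,1],
    [[0,0.08,0],0,1]
  ]
}}

```text
time: 3.2
tcp_pos: [0.4304, -0.196, -0.0063]
ee_rot: [-1.217, -1.196, 1.197]
wrist_force: [-0.9, -0.6, 0.1]
width: 0.0853
```

```bash
python3 - <<'E'
from h import *
plan((.433,-.195),.0,89.3); print(np.round(r.state()["wrist_force"],2))
im=r.camera("side")[:,:,::-1]
cv2.imwrite(f"pics/side2.png",cv2.resize(im[150:260,300:440],None,fx=5,fy=5,interpolation=cv2.INTER_CUBIC))
E
```

```text
tcp [ 0.4304 -0.196  -0.0063] jaw 89.0 shift [ 0.007 -0.042 -0.017] turn -0.003 or 1.997 j6 -0.41 t 3.2
[-0.89 -0.59  0.14]
```

View pics/side2.png

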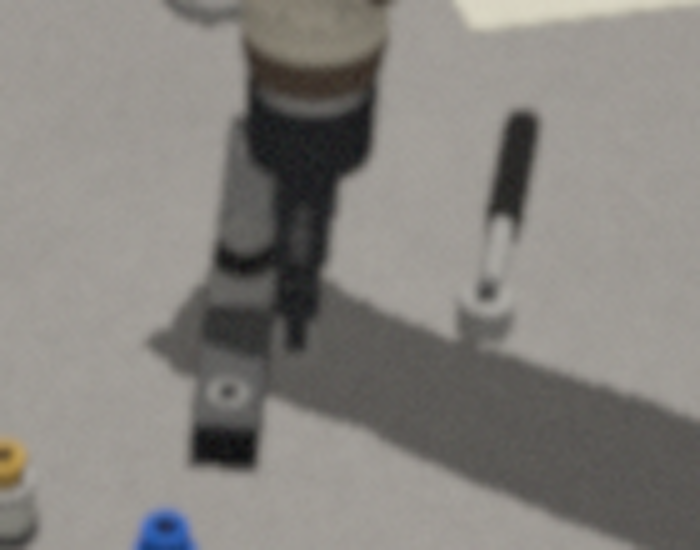

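{"method": "apply_moves", "body": {
  "targets": [
    [[0,-0.02,-0.03],0.006,1],
    [[0,-0.02,-0.06],0.012,1],
    [[0,-0.02,-0.1],0.018,1],
    [[0,-0.02,-0.13],0.025,1],
    [[0,-0.02,-0.17],0.032,1],
    [[0,-0.02,-0.2],0.039,1],
    [[0,-0.02,-0.23],0.046,1],
    [[0,-0.02,-0.26],0.053,1]
  ]
}}

```text
time: 3.92
tcp_pos: [0.4694, -0.1969, -0.0024]
ee_rot: [-1.255, -1.133, 1.134]
wrist_force: [-7.4, 0.6, 4.6]
width: 0.0857
```

```bash
python3 - <<'E'
from h import *
plan((.5447,-.195),-.003,75.3); print(np.round(r.state()["wrist_force"],2))
im=r.camera("side")[:,:,::-1]
cv2.imwrite(f"pics/side3.png",cv2.resize(im[130:330,200:440],None,fx=3,fy=3,interpolation=cv2.INTER_CUBIC))
E
```

```text
tcp [ 0.4694 -0.1969 -0.0024] jaw 84.1 shift [ 0.063  0.004 -0.498] turn 0.098 or -1.902 j6 -0.29 t 3.92
[-7.42  0.58  4.65]
```

View pics/side3.png

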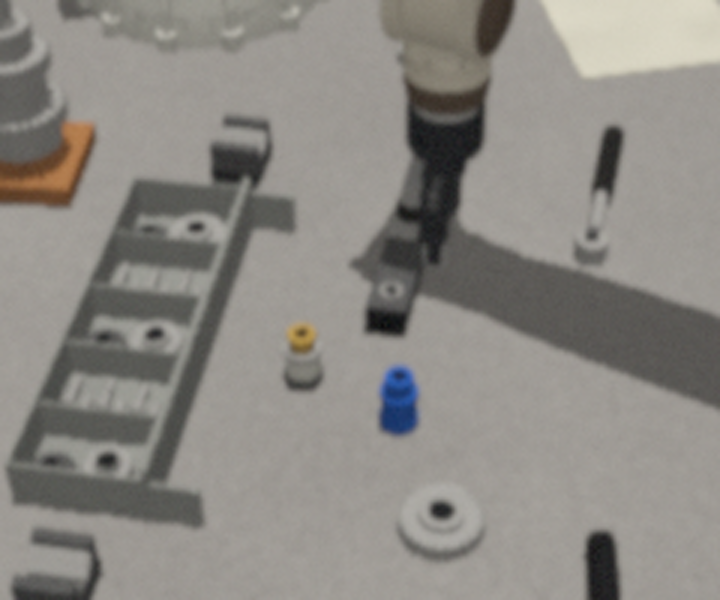

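{"method": "apply_moves", "body": {
  "targets": [
    [[0.01,0,-0.03],0.006,1],
    [[0.01,0,-0.06],0.012,1],
    [[0.02,0,-0.1],0.019,1],
    [[0.02,0,-0.13],0.026,1],
    [[0.02,0,-0.17],0.033,1],
    [[0.02,0,-0.2],0.04,1],
    [[0.02,0,-0.23],0.046,1],
    [[0.02,0,-0.26],0.05,1]
  ]
}}

```text
time: 4.63
tcp_pos: [0.5085, -0.1977, -0.0026]
ee_rot: [-1.288, -1.075, 1.076]
wrist_force: [-5.6, 0.9, 3.8]
width: 0.0853
```

```bash
python3 - <<'E'
from h import *
plan((.5447,-.195),-.003,75.3); print(np.round(r.state()["wrist_force"],2))
im=r.camera("side")[:,:,::-1]
cv2.imwrite(f"pics/side4.png",cv2.resize(im[130:330,200:440],None,fx=3,fy=3,interpolation=cv2.INTER_CUBIC))
im=r.camera("top")[:,:,::-1]
cv2.imwrite(f"pics/top4.png",cv2.resize(im[125:300,235:490],None,fx=3,fy=3,interpolation=cv2.INTER_CUBIC))
E
```

```text
tcp [ 0.5085 -0.1977 -0.0026] jaw 79.7 shift [ 0.061  0.002 -0.234] turn 0.049 or -1.951 j6 -0.19 t 4.63
[-5.64  0.85  3.76]
```

View pics/side4.png

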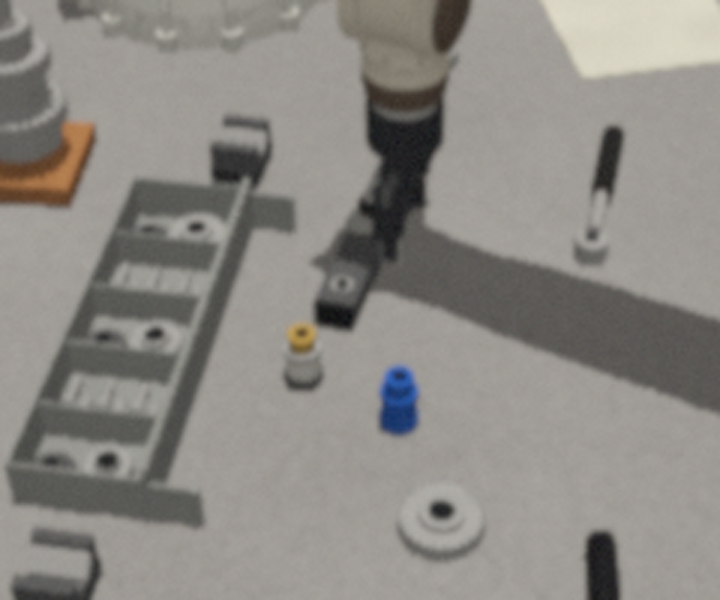

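View pics/top4.png

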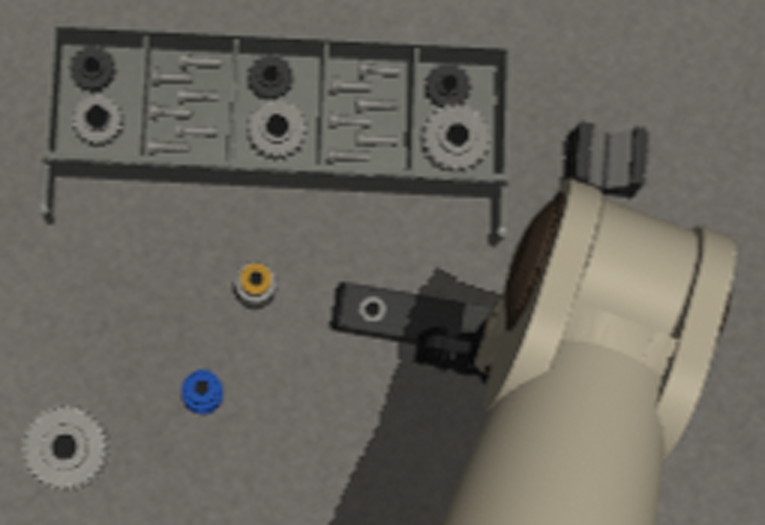

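{"method": "apply_moves", "body": {
  "targets": [
    [[0.01,0,-0.03],0.006,1],
    [[0.02,0,-0.06],0.012,1],
    [[0.02,0,-0.1],0.019,1],
    [[0.03,0,-0.13],0.026,1],
    [[0.03,0,-0.17],0.033,1],
    [[0.04,0,-0.2],0.04,1],
    [[0.05,0,-0.23],0.046,1],
    [[0.05,0,-0.25],0.05,1]
  ]
}}

```text
time: 5.4
tcp_pos: [0.5471, -0.1969, -0.0028]
ee_rot: [-1.32, -1.016, 1.017]
wrist_force: [-5.8, 0.7, 2.5]
width: 0.0855
```

```bash
python3 - <<'E'
from h import *
plan((.5447,-.195),-.003,75.3); print(np.round(r.state()["wrist_force"],2))
im=r.camera("top")[:,:,::-1]
cv2.imwrite(f"pics/top5.png",cv2.resize(im[125:300,235:490],None,fx=3,fy=3,interpolation=cv2.INTER_CUBIC))
E
```

```text
tcp [ 0.5471 -0.1969 -0.0028] jaw 75.2 shift [0.008 0.001 0.018] turn -0.001 or 1.999 j6 -0.09 t 5.4
[-5.81  0.69  2.49]
```

View pics/top5.png

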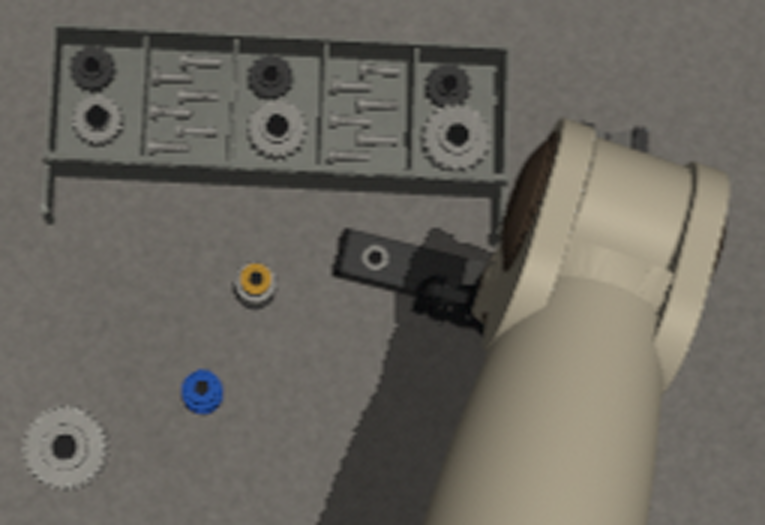

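{"method": "apply_moves", "body": {
  "targets": [
    [[0,0,0.15],0,1],
    [[0,-0.25,0.2],0,1],
    [[0,-0.5,0.2],0,1],
    [[0,-0.75,0.2],0,0],
    [[-0.3,-0.75,0.2],0,-1],
    [[-0.6,-0.75,0.2],0,-1],
    [[-0.9,-0.75,0.1],0,-1],
    [[-1,-0.75,0],0,-1]
  ]
}}

```text
time: 6.12
tcp_pos: [0.5079, -0.3453, 0.1109]
ee_rot: [-1.324, -1.017, 1.016]
wrist_force: [0.2, -0.1, 1.2]
width: 0.0257
```

{"method": "apply_moves", "body": {
  "targets": [
    [[-0.3,0,0],0.08,-1],
    [[-0.6,0,0],0.16,-1],
    [[-0.6,0,0],0.2,-1]
  ]
}}

```text
time: 6.37
tcp_pos: [0.4843, -0.4347, 0.1092]
ee_rot: [-1.432, -0.77, 0.771]
wrist_force: [1.0, -0.7, -0.4]
width: -0.0002
```

```bash
python3 - <<'E'
from h import *
plan((.5,-.4),.1,75.3); print(np.round(r.state()["wrist_force"],2))
im=r.camera("top")[:,:,::-1]
cv2.imwrite(f"pics/top6.png",cv2.resize(im[150:310,270:480],None,fx=3.75,fy=3.75,interpolation=cv2.INTER_CUBIC))
im=r.camera("side")[:,:,::-1]
cv2.imwrite(f"pics/side6.png",cv2.resize(im[130:330,200:440],None,fx=3,fy=3,interpolation=cv2.INTER_CUBIC))
E
```

```text
tcp [ 0.4843 -0.4347  0.1092] jaw 56.6 shift [0.251 0.061 0.04 ] turn -0.208 or 1.792 j6 -0.15 t 6.37
[ 1.05 -0.69 -0.41]
```

View pics/top6.png

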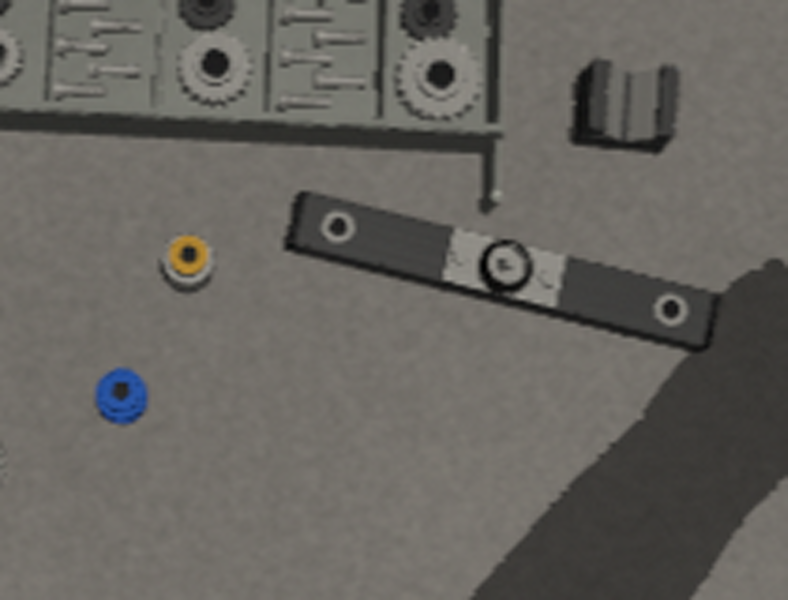

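View pics/side6.png

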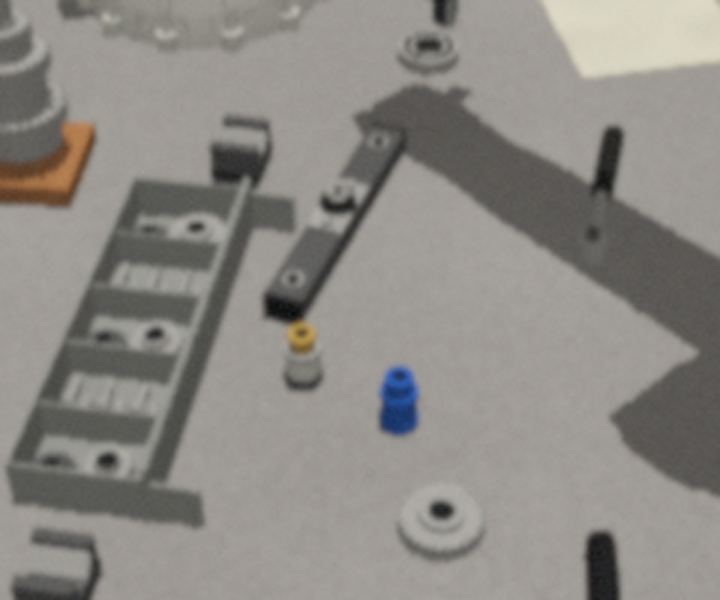

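```bash
cat >> h.py <<'E'
def barfrom(h1,h2,z=.03):
    """left hole,right hole full pixels in top -> print pose in world and rack"""
    a=onz("top",h1,z)[:2];b=onz("top",h2,z)[:2]
    c=(a+b)/2;d=(a-b);L=np.linalg.norm(d);d/=L
    le=c+.15*d;re=c-.15*d
    al=np.arctan2(d@RX,d@RY)
    print("hole span",round(L,4),"centre",np.round(c,4),"dirdeg",round(np.degrees(np.arctan2(d[1],d[0])),2))
    print("rack: alpha",round(al,3),"L",np.round(w2r(le),4),"R",np.round(w2r(re),4),"c",np.round(w2r(c),4))
    P=w2r((.5815,.009)); n=np.array([np.cos(al),-np.sin(al)])
    print("post rack",np.round(P,4),"axis-post dist",round((w2r(le)-P)@n,4),"need .038")
    return c,d
E
python3 - <<'E'
from h import *
f=lambda u,v:(u/3.75+270-.37,v/3.75+150-.37)
c,d=barfrom(f(338,226),f(670,309))
for q in [(300,192),(287,246),(717,296),(706,347)]:print(np.round(w2r(onz("top",f(*q),.03)),4))
re=c-.15*d
print("R end world",re)
# line of approach: finger 40mm beyond
plan(re-.05*d,.015,np.degrees(np.arctan2(d[1],d[0])))
E
```

```text
hole span 0.2354 centre [ 0.5751 -0.2104] dirdeg 75.04
rack: alpha 0.205 L [-0.057  -0.0583] R [-0.1181 -0.352 ] c [-0.0876 -0.2051]
post rack [-0.0934  0.0143] axis-post dist 0.0504 need .038
[-0.0408 -0.0628]
[-0.0792 -0.0551]
[-0.1011 -0.3527]
[-0.1369 -0.3453]
R end world [ 0.53634642 -0.3553046 ]
tcp [ 0.4852 -0.4313  0.1093] jaw 57.0 shift [ 0.294  0.629 -0.113] turn -0.201 or 1.799 j6 -0.15 t 6.47
```

{"method": "apply_moves", "body": {
  "targets": [
    [[0.15,0,-0.06],-0.08,-1],
    [[0.29,0.1,-0.11],-0.16,-1],
    [[0.29,0.3,-0.11],-0.2,-1],
    [[0.29,0.5,-0.11],-0.2,-1],
    [[0.29,0.62,-0.11],-0.2,-1],
    [[0.29,0.64,-0.11],-0.2,-1],
    [[0.29,0.64,-0.11],-0.2,-1]
  ]
}}

```text
time: 7.05
tcp_pos: [0.5231, -0.3999, 0.013]
ee_rot: [-1.317, -1.019, 1.019]
wrist_force: [-0.3, 0.2, 0.5]
width: -0.0
```

```bash
python3 - <<'E'
from h import *
re=np.array([.5363,-.3553]);d=np.array([.258,.966])
plan(re-.02*d,.012,75.0)
im=r.camera("side")[:,:,::-1]
cv2.imwrite(f"pics/side7.png",cv2.resize(im[130:270,260:440],None,fx=4,fy=4,interpolation=cv2.INTER_CUBIC))
E
```

```text
tcp [ 0.5231 -0.3999  0.013 ] jaw 75.4 shift [ 0.177  0.007 -0.009] turn 0.004 or -1.996 j6 -0.4 t 7.05
```

View pics/side7.png

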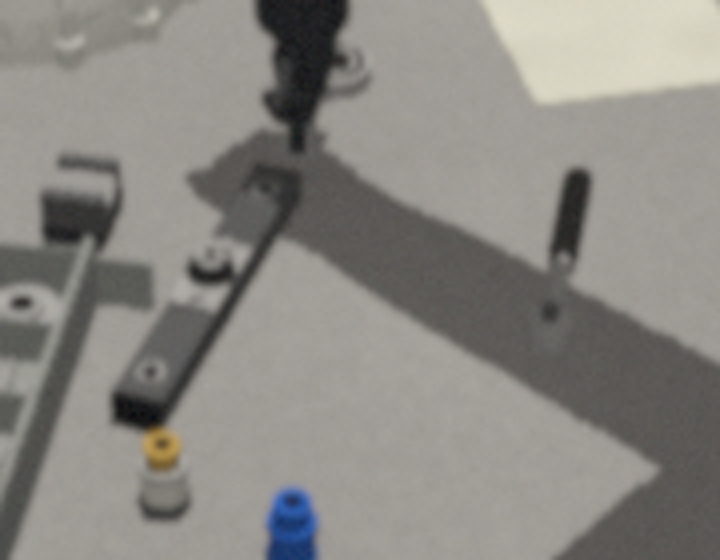

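{"method": "apply_moves", "body": {
  "targets": [
    [[0.04,0,-0.04],0,-1],
    [[0.08,0,-0.04],0,-1],
    [[0.12,0,-0.04],0,-1],
    [[0.16,0,-0.04],0,-1],
    [[0.2,0,-0.04],0,-1],
    [[0.24,0,-0.04],0,-1],
    [[0.29,0,-0.04],0,-1],
    [[0.34,0,-0.035],0,-1]
  ]
}}

```text
time: 7.77
tcp_pos: [0.5413, -0.3537, 0.0141]
ee_rot: [-1.322, -1.016, 1.017]
wrist_force: [-1.0, -4.0, 0.6]
width: -0.0001
```

```bash
python3 - <<'E'
from h import *
plan((.5,-.3),.012,75.0)
im=r.camera("top")[:,:,::-1]
cv2.imwrite(f"pics/top8.png",cv2.resize(im[150:310,270:480],None,fx=3.75,fy=3.75,interpolation=cv2.INTER_CUBIC))
E
```

```text
tcp [ 0.5413 -0.3537  0.0141] jaw 75.2 shift [0.275 0.014 0.358] turn 0.002 or -1.998 j6 -0.32 t 7.77
```

View pics/top8.png

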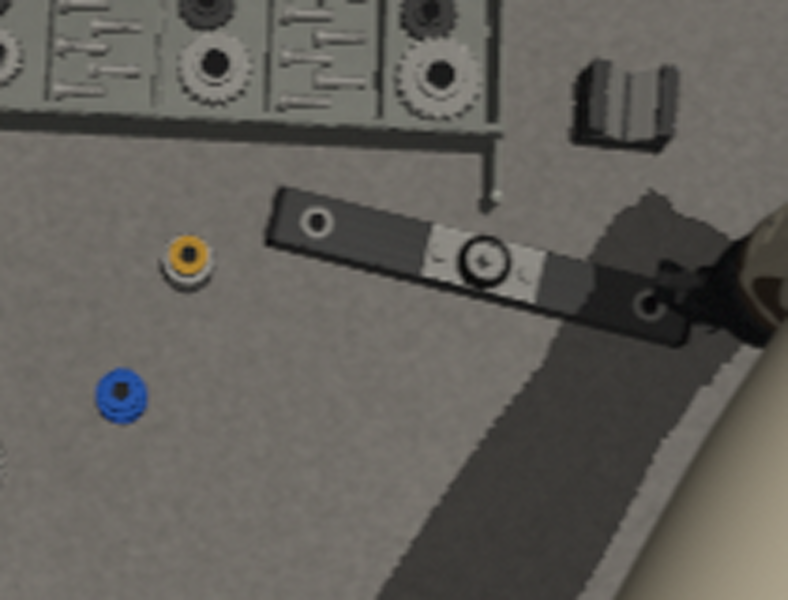

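{"method": "apply_moves", "body": {
  "targets": [
    [[0.05,0,0],0,-1],
    [[0.1,0,0],0,-1],
    [[0.15,0,0.005],0,-1],
    [[0.2,0,0.005],0,-1],
    [[0.25,0,0.01],0,-1],
    [[0.3,0,0.01],0,-1],
    [[0.35,0,0.01],0,-1],
    [[0.4,0,0.01],0,-1]
  ]
}}

```text
time: 8.48
tcp_pos: [0.5551, -0.2949, 0.014]
ee_rot: [-1.321, -1.017, 1.017]
wrist_force: [-1.7, -5.1, 1.6]
width: -0.0001
```

```bash
python3 - <<'E'
from h import *
f=lambda u,v:(u/3.75+270-.37,v/3.75+150-.37)
barfrom(f(317,221),f(650,304))
plan((.5,-.3),.012,75.0)
im=r.camera("top")[:,:,::-1]
cv2.imwrite(f"pics/top9.png",cv2.resize(im[150:310,270:480],None,fx=3.75,fy=3.75,interpolation=cv2.INTER_CUBIC))
E
```

```text
hole span 0.2362 centre [ 0.5787 -0.1963] dirdeg 75.08
rack: alpha 0.204 L [-0.0543 -0.044 ] R [-0.1152 -0.3378] c [-0.0847 -0.1909]
post rack [-0.0934  0.0143] axis-post dist 0.0502 need .038
tcp [ 0.5551 -0.2949  0.014 ] jaw 75.2 shift [-0.127  0.013  0.346] turn 0.002 or -1.998 j6 -0.23 t 8.48
```

View pics/top9.png

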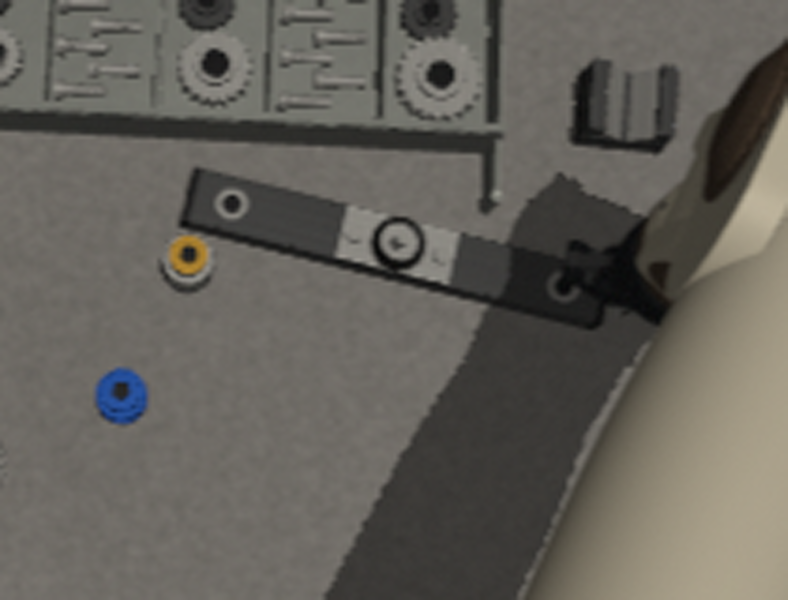

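{"method": "apply_moves", "body": {
  "targets": [
    [[0.05,0,0],0,-1],
    [[0.1,0,0],0,-1],
    [[0.15,0,0.005],0,-1],
    [[0.2,0,0.005],0,-1],
    [[0.25,0,0.01],0,-1],
    [[0.3,0,0.01],0,-1],
    [[0.35,0,0.01],0,-1],
    [[0.4,0,0.01],0,-1]
  ]
}}

```text
time: 9.2
tcp_pos: [0.5689, -0.2362, 0.0138]
ee_rot: [-1.32, -1.017, 1.017]
wrist_force: [-1.6, -3.9, 1.4]
width: -0.0005
```

```bash
python3 - <<'E'
from h import *
f=lambda u,v:(u/3.75+270-.37,v/3.75+150-.37)
barfrom(f(231,204),f(563,286))
plan((.5,-.3),.012,75.0)
im=r.camera("top")[:,:,::-1]
cv2.imwrite(f"pics/top10.png",cv2.resize(im[150:310,240:450],None,fx=3.75,fy=3.75,interpolation=cv2.INTER_CUBIC))
E
```

```text
hole span 0.2358 centre [ 0.5917 -0.1369] dirdeg 75.21
rack: alpha 0.202 L [-0.045   0.0161] R [-0.1052 -0.2778] c [-0.0751 -0.1308]
post rack [-0.0934  0.0143] axis-post dist 0.0471 need .038
tcp [ 0.5689 -0.2362  0.0138] jaw 75.2 shift [-0.529  0.012  0.335] turn 0.002 or -1.998 j6 -0.14 t 9.2
```

View pics/top10.png

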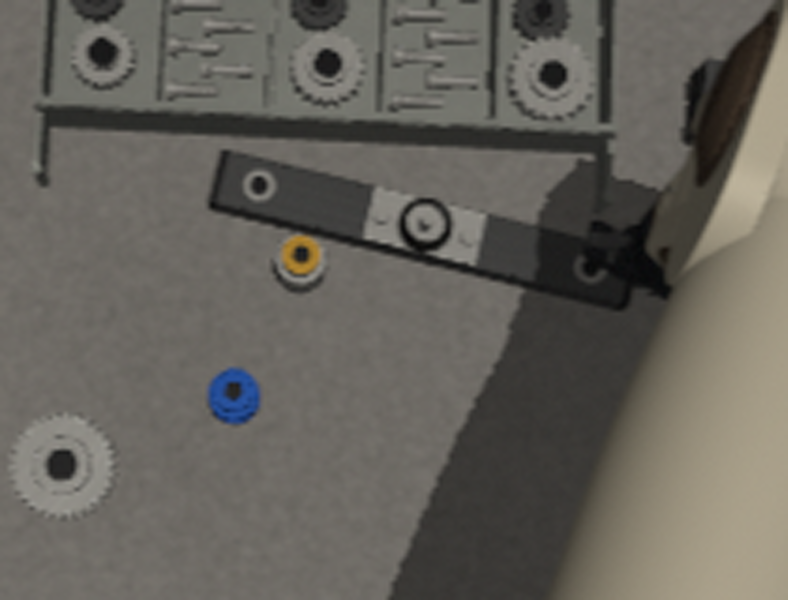

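{"method": "apply_moves", "body": {
  "targets": [
    [[0.05,0,0],0,-1],
    [[0.1,0,0],0,-1],
    [[0.15,0,0.005],0,-1],
    [[0.2,0,0.005],0,-1],
    [[0.25,0,0.01],0,-1],
    [[0.3,0,0.01],0,-1],
    [[0.35,0,0.01],0,-1]
  ]
}}

```text
time: 9.83
tcp_pos: [0.5808, -0.1848, 0.0137]
ee_rot: [-1.32, -1.017, 1.017]
wrist_force: [-0.1, -3.5, 1.0]
width: 0.0005
```

```bash
python3 - <<'E'
from h import *
f=lambda u,v:(u/3.75+240-.37,v/3.75+150-.37)
barfrom(f(259,185),f(590,266))
plan((.5,-.3),.012,75.0)
im=r.camera("top")[:,:,::-1]
cv2.imwrite(f"pics/top11.png",cv2.resize(im[150:310,240:450],None,fx=3.75,fy=3.75,interpolation=cv2.INTER_CUBIC))
E
```

```text
hole span 0.2355 centre [ 0.6061 -0.0785] dirdeg 75.34
rack: alpha 0.2 L [-0.0342  0.0754] R [-0.0938 -0.2187] c [-0.064  -0.0716]
post rack [-0.0934  0.0143] axis-post dist 0.0459 need .038
tcp [ 0.5808 -0.1848  0.0137] jaw 75.2 shift [-0.88   0.011  0.325] turn 0.002 or -1.998 j6 -0.05 t 9.83
```

View pics/top11.png

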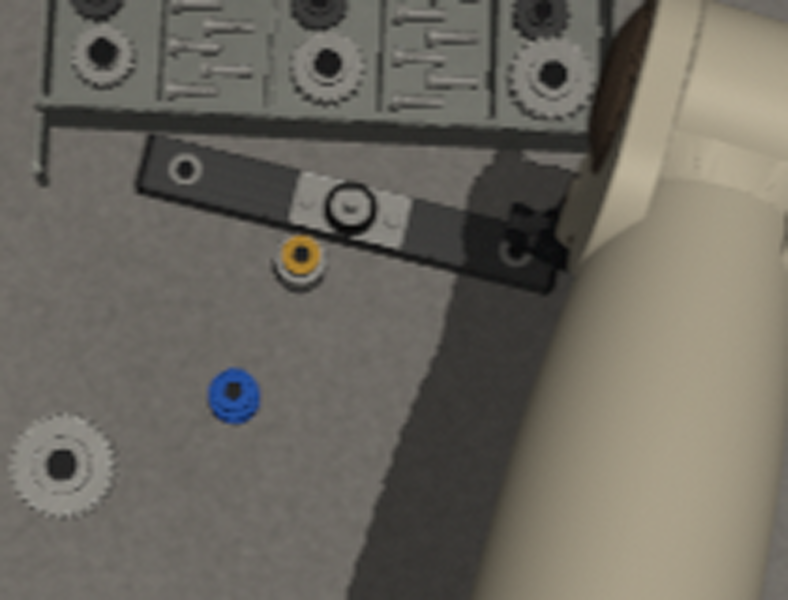

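{"method": "apply_moves", "body": {
  "targets": [
    [[0.03,0,0],0,-1],
    [[0.06,0,0],0,-1],
    [[0.06,0,0],0,-1],
    [[-0.1,0,0.03],0,-1],
    [[-0.15,-0.2,0.1],0,-1],
    [[-0.15,-0.45,0.3],0,-1],
    [[-0.15,-0.6,0.55],0,-1],
    [[-0.15,-0.6,0.6],0,-1]
  ]
}}

```text
time: 10.55
tcp_pos: [0.487, -0.184, 0.1081]
ee_rot: [-1.323, -1.02, 1.015]
wrist_force: [1.1, 0.4, 1.0]
width: -0.0
```

```bash
python3 - <<'E'
from h import *
plan((.5,-.3),.012,75.0)
im=r.camera("top")[:,:,::-1]
cv2.imwrite(f"pics/top12.png",cv2.resize(im[150:310,240:450],None,fx=3.75,fy=3.75,interpolation=cv2.INTER_CUBIC))
im=r.camera("side")[:,:,::-1]
cv2.imwrite(f"pics/side12.png",cv2.resize(im[130:330,200:440],None,fx=3,fy=3,interpolation=cv2.INTER_CUBIC))
E
```

```text
tcp [ 0.487  -0.184   0.1081] jaw 75.2 shift [-0.726  0.642 -0.278] turn 0.002 or -1.998 j6 -0.1 t 10.55
```

View pics/top12.png

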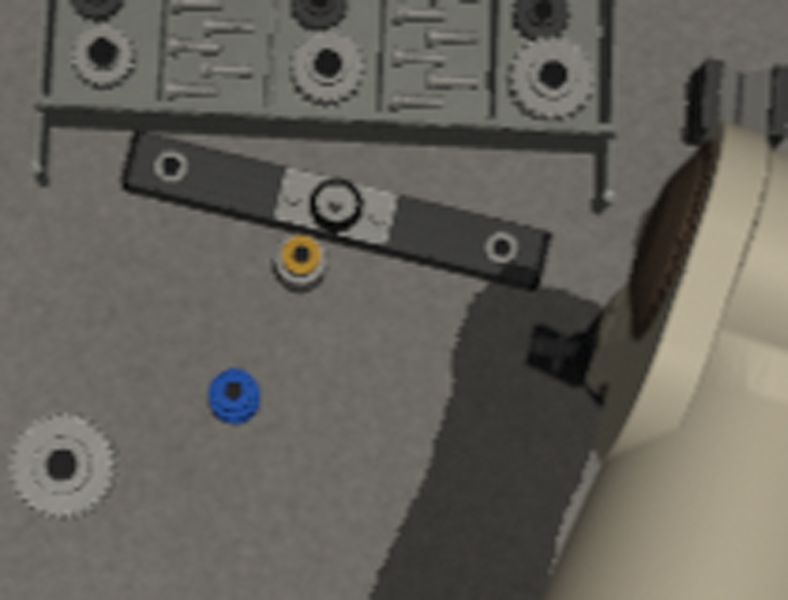

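View pics/side12.png

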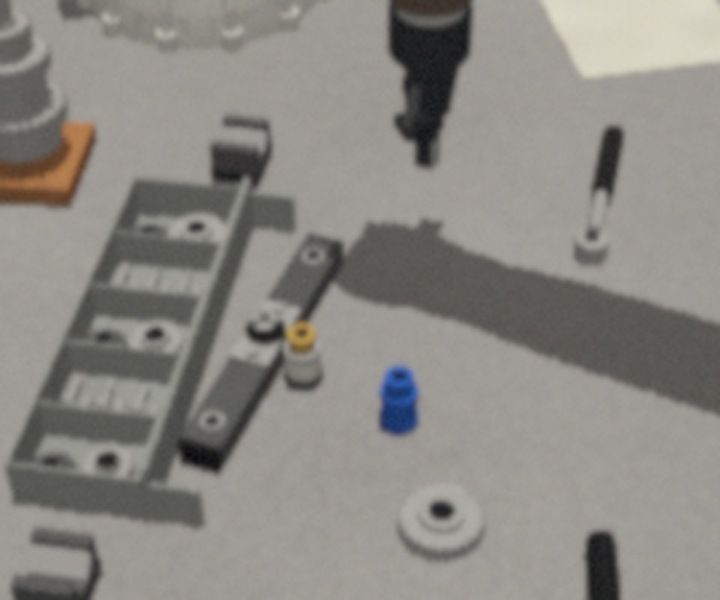

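```bash
python3 - <<'E'
from h import *
f=lambda u,v:(u/3.75+240-.37,v/3.75+150-.37)
c,d=barfrom(f(171,165),f(502,246))
for q in [(139,131),(126,187),(552,235),(538,287)]:print(np.round(w2r(onz("top",f(*q),.03)),4))
n=np.array([d[1],-d[0]])
p=c-.115*d-.05*n   # in front of right part
print(p,w2r(p)); plan(p,.012,80)
E
```

```text
hole span 0.236 centre [ 0.6209 -0.0178] dirdeg 75.34
rack: alpha 0.2 L [-0.0229  0.1368] R [-0.0824 -0.1573] c [-0.0527 -0.0103]
post rack [-0.0934  0.0143] axis-post dist 0.0449 need .038
[-0.0061  0.1289]
[-0.0461  0.1358]
[-0.0668 -0.1603]
[-0.1037 -0.1515]
[ 0.54337591 -0.11638868] [-0.12449266 -0.11303381]
tcp [ 0.4874 -0.184   0.1061] jaw 75.2 shift [ 0.531  0.629 -0.244] turn -0.053 or 1.947 j6 -0.1 t 10.65
```

{"method": "apply_moves", "body": {
  "targets": [
    [[0.2,0,-0.1],-0.06,-1],
    [[0.45,0.1,-0.17],-0.1,-1],
    [[0.45,0.35,-0.17],-0.1,-1],
    [[0.45,0.55,-0.17],-0.1,-1],
    [[0.45,0.63,-0.17],-0.1,-1],
    [[0.45,0.63,-0.17],-0.1,-1]
  ]
}}

```text
time: 11.15
tcp_pos: [0.528, -0.1248, 0.0055]
ee_rot: [-1.249, -1.131, 1.137]
wrist_force: [-0.2, -0.2, -1.0]
width: -0.0001
```

```bash
python3 - <<'E'
from h import *
s=r.state();print("rack tcp",w2r(s["tcp_pos"]),np.round(s["wrist_force"],1))
plan(r2w((-.071,-.125)),.012,86.8)
im=r.camera("side")[:,:,::-1]
cv2.imwrite(f"pics/side13.png",cv2.resize(im[130:330,200:440],None,fx=3,fy=3,interpolation=cv2.INTER_CUBIC))
E
```

```text
rack tcp [-0.13939404 -0.12231916] [-0.2 -0.2 -1. ]
tcp [ 0.528  -0.1248  0.0055] jaw 84.2 shift [ 0.002 -0.046 -0.456] turn -0.028 or 1.972 j6 -0.13 t 11.15
```

View pics/side13.png

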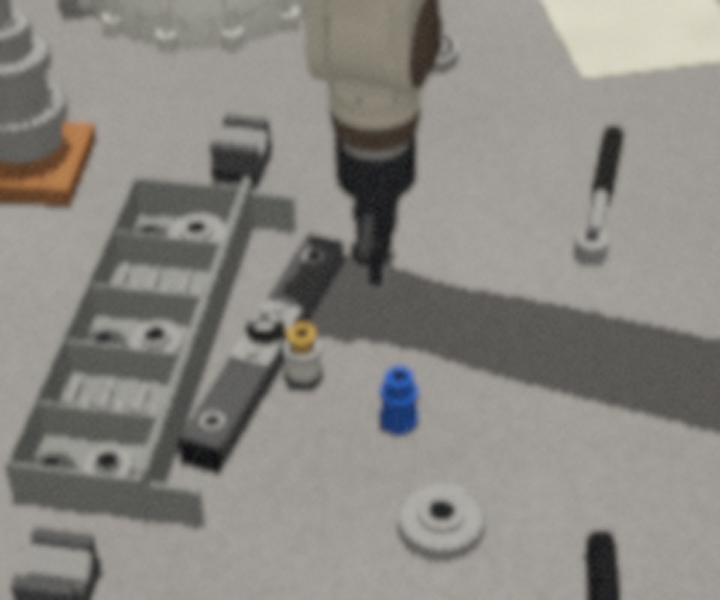

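Now swing the right end in; about 68 mm forward in total (contact after about 30 mm).

{"method": "apply_moves", "body": {
  "targets": [
    [[0,-0.05,-0.06],0,-1],
    [[0,-0.05,-0.12],0,-1],
    [[0,-0.05,-0.16],0,-1],
    [[0,-0.05,-0.2],0,-1],
    [[0,-0.05,-0.24],0,-1],
    [[0,-0.05,-0.28],-0.01,-1],
    [[0,-0.05,-0.31],-0.02,-1],
    [[0,-0.05,-0.34],-0.02,-1]
  ]
}}

```text
time: 11.87
tcp_pos: [0.5808, -0.1309, 0.0166]
ee_rot: [-1.24, -1.158, 1.159]
wrist_force: [-2.7, -0.3, 1.0]
width: 0.0
```

```bash
python3 - <<'E'
from h import *
s=r.state();print("rack tcp",w2r(s["tcp_pos"]),np.round(s["wrist_force"],1))
plan(r2w((-.071,-.125)),.012,86.8)
im=r.camera("top")[:,:,::-1]
cv2.imwrite(f"pics/top14.png",cv2.resize(im[150:310,240:450],None,fx=3.75,fy=3.75,interpolation=cv2.INTER_CUBIC))
E
```

```text
rack tcp [-0.08628332 -0.12545064] [-2.7 -0.3  1. ]
tcp [ 0.5808 -0.1309  0.0166] jaw 86.1 shift [ 0.004  0.031 -0.102] turn -0.008 or 1.992 j6 -0.15 t 11.87
```

View pics/top14.png

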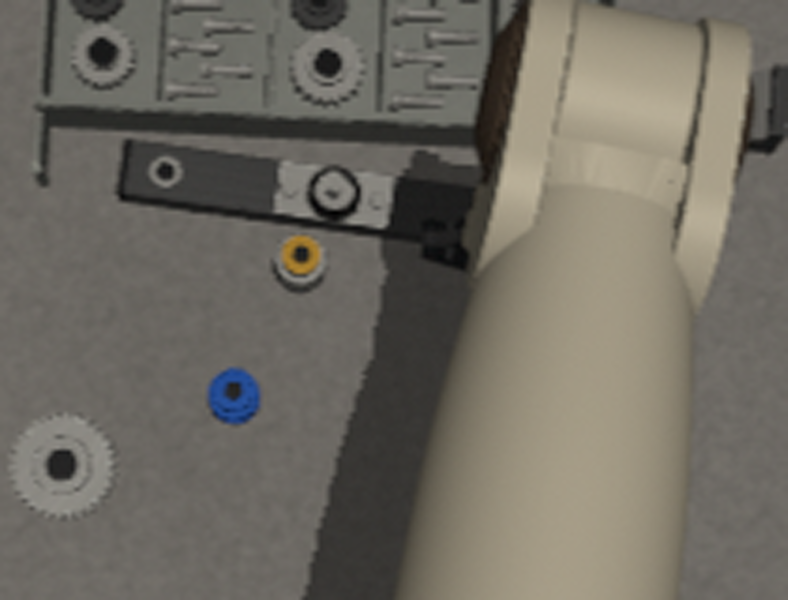

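{"method": "apply_moves", "body": {
  "targets": [
    [[0,0.02,-0.03],-0.01,-1],
    [[0,0.03,-0.05],-0.01,-1],
    [[0,0.03,-0.07],-0.01,-1],
    [[0,0.03,-0.08],-0.01,-1],
    [[0,0.03,0.05],-0.01,-1],
    [[0,0.0,0.2],-0.01,-1],
    [[0,-0.3,0.3],-0.01,1],
    [[0,-0.6,0.4],-0.01,1]
  ]
}}

```text
time: 12.58
tcp_pos: [0.5222, -0.1263, 0.0945]
ee_rot: [-1.23, -1.167, 1.171]
wrist_force: [0.3, 0.1, 0.5]
width: 0.0233
```

{"method": "apply_moves", "body": {
  "targets": [
    [[0,0,0.3],0,1],
    [[0,0,0.6],0,1],
    [[0,0,0.6],0,1]
  ]
}}

```text
time: 12.83
tcp_pos: [0.4303, -0.1214, 0.0963]
ee_rot: [-1.234, -1.169, 1.169]
wrist_force: [0.7, -0.2, -0.1]
width: 0.0605
```

```bash
python3 - <<'E'
from h import *
plan(r2w((-.071,-.125)),.012,86.8)
im=r.camera("top")[:,:,::-1]
cv2.imwrite(f"pics/top15.png",cv2.resize(im[150:310,240:450],None,fx=3.75,fy=3.75,interpolation=cv2.INTER_CUBIC))
im=r.camera("side")[:,:,::-1]
cv2.imwrite(f"pics/side15.png",cv2.resize(im[130:330,200:440],None,fx=3,fy=3,interpolation=cv2.INTER_CUBIC))
E
```

```text
tcp [ 0.4303 -0.1214  0.0963] jaw 86.9 shift [-0.007  0.561 -1.108] turn 0.001 or -1.999 j6 -0.22 t 12.83
```

View pics/top15.png

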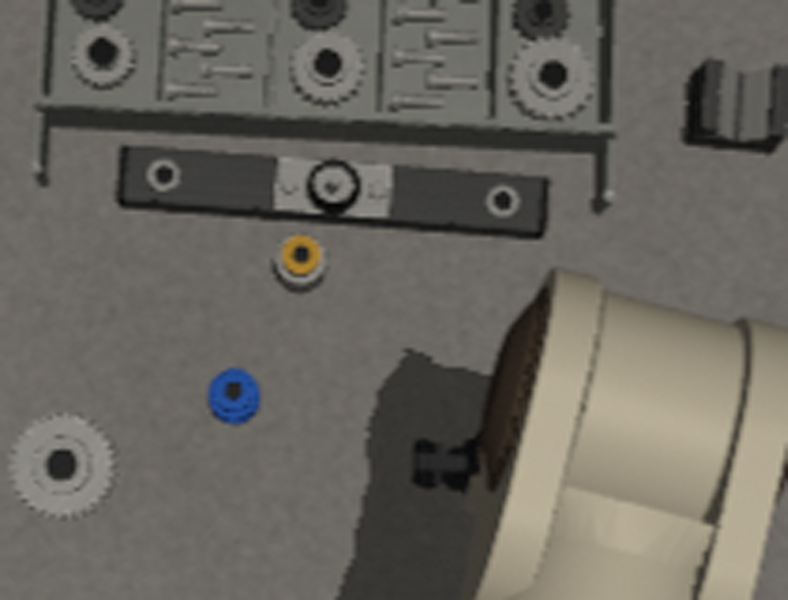

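View pics/side15.png

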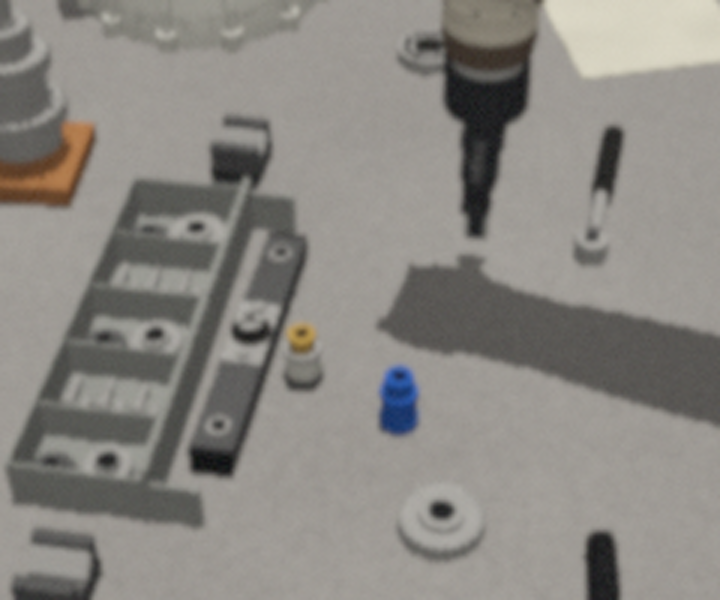

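```bash
python3 - <<'E'
from h import *
f=lambda u,v:(u/3.75+240-.37,v/3.75+150-.37)
c,d=barfrom(f(164,175),f(502,202))
barfrom(f(164,175),f(503,201))
E
```

```text
hole span 0.2351 centre [ 0.6328 -0.0158] dirdeg 84.68
rack: alpha 0.037 L [-0.0353  0.1423] R [-0.0463 -0.1575] c [-0.0408 -0.0076]
post rack [-0.0934  0.0143] axis-post dist 0.0534 need .038
hole span 0.2358 centre [ 0.6332 -0.0161] dirdeg 84.87
rack: alpha 0.034 L [-0.0354  0.142 ] R [-0.0455 -0.1578] c [-0.0405 -0.0079]
post rack [-0.0934  0.0143] axis-post dist 0.0537 need .038
```

```bash
python3 - <<'E'
from h import *
plan(r2w((-.10,.008)),.1,86.8)
E
```

```text
tcp [ 0.4339 -0.122   0.0966] jaw 86.9 shift [ 0.884 -0.02  -0.892] turn 0.001 or -1.999 j6 -0.22 t 12.93
```

{"method": "apply_moves", "body": {
  "targets": [
    [[0.3,-0.02,-0.3],0,1],
    [[0.6,-0.02,-0.6],0,1],
    [[0.88,-0.02,-0.89],0,1],
    [[0.88,-0.02,-0.89],0,1],
    [[0.88,-0.02,-0.89],0,1]
  ]
}}

```text
time: 13.35
tcp_pos: [0.579, 0.0059, 0.098]
ee_rot: [-1.234, -1.173, 1.169]
wrist_force: [-0.5, 0.5, -0.1]
width: 0.0855
```

```bash
python3 - <<'E'
from h import *
plan(r2w((-.10,.008)),.004,86.8);s=r.state();print("rack",w2r(s["tcp_pos"]),s["width"])
im=r.camera("side")[:,:,::-1]
cv2.imwrite(f"pics/side16.png",cv2.resize(im[130:330,200:440],None,fx=3,fy=3,interpolation=cv2.INTER_CUBIC))
im=r.camera("wrist")[:,:,::-1]
cv2.imwrite(f"pics/wrist16.png",im)
E
```

```text
tcp [0.579  0.0059 0.098 ] jaw 87.0 shift [-0.021  0.627  0.029] turn 0.003 or -1.997 j6 0.06 t 13.35
rack [-0.0957986   0.01105446] 0.08546688377720174
```

View pics/side16.png

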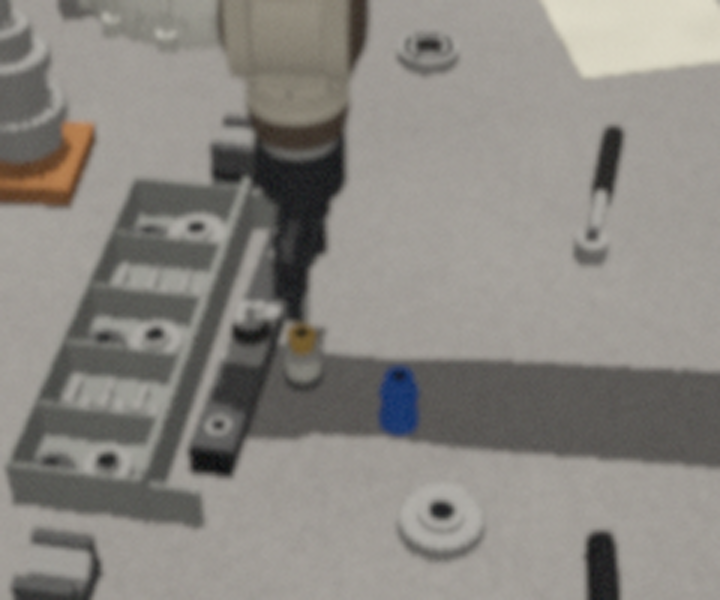

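View pics/wrist16.png

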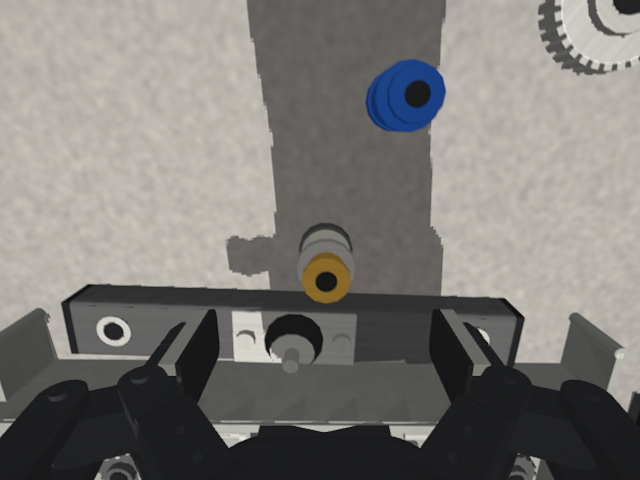

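{"method": "apply_moves", "body": {
  "targets": [
    [[-0.01,0.2,0.03],0,1],
    [[-0.01,0.4,0.03],0,1],
    [[-0.01,0.55,0.03],0,1],
    [[-0.01,0.62,0.03],0,1],
    [[-0.01,0.62,0.03],0,1],
    [[-0.01,0.62,0.03],0,1]
  ]
}}

```text
time: 13.95
tcp_pos: [0.5707, 0.0012, 0.0062]
ee_rot: [-1.234, -1.169, 1.169]
wrist_force: [0.1, 0.8, -0.0]
width: 0.0851
```

```bash
python3 - <<'E'
from h import *
plan(r2w((-.051,.010)),.002,86.8);s=r.state();print("rack",w2r(s["tcp_pos"]),s["width"],np.round(s["wrist_force"],1))
im=r.camera("wrist")[:,:,::-1]
cv2.imwrite(f"pics/wrist17.png",im)
E
```

```text
tcp [0.5707 0.0012 0.0062] jaw 86.9 shift [ 0.027  0.028 -0.352] turn 0.001 or -1.999 j6 0.06 t 13.95
rack [-0.10376642  0.00586863] 0.08513237053419866 [ 0.1  0.8 -0. ]
```

View pics/wrist17.png

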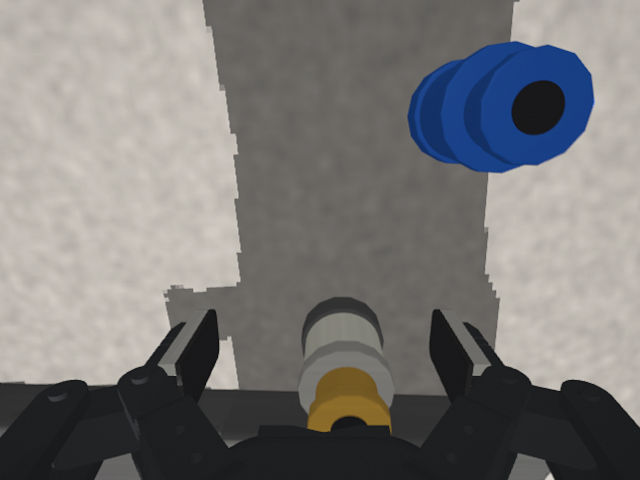

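{"method": "apply_moves", "body": {
  "targets": [
    [[0.01,0.02,-0.06],0,1],
    [[0.02,0.02,-0.12],0,1],
    [[0.03,0.02,-0.16],0,1],
    [[0.03,0.02,-0.19],0,1],
    [[0.03,0.02,-0.22],0,1],
    [[0.03,0.02,-0.25],0,1],
    [[0.03,0.02,-0.28],0,1],
    [[0.03,0.02,-0.31],0,1]
  ]
}}

```text
time: 14.67
tcp_pos: [0.6164, 0.0032, 0.0028]
ee_rot: [-1.233, -1.168, 1.171]
wrist_force: [-6.1, 1.4, 2.6]
width: 0.0856
```

```bash
python3 - <<'E'
from h import *
plan(r2w((-.051,.010)),.002,86.8);s=r.state();print("rack",w2r(s["tcp_pos"]),s["width"],np.round(s["wrist_force"],1))
im=r.camera("side")[:,:,::-1]
cv2.imwrite(f"pics/side18.png",cv2.resize(im[130:330,200:440],None,fx=3,fy=3,interpolation=cv2.INTER_CUBIC))
E
```

```text
tcp [0.6164 0.0032 0.0028] jaw 86.9 shift [-0.003  0.005 -0.048] turn 0.001 or -1.999 j6 0.06 t 14.67
rack [-0.0582415   0.01044665] 0.0856419256797664 [-6.1  1.4  2.6]
```

View pics/side18.png

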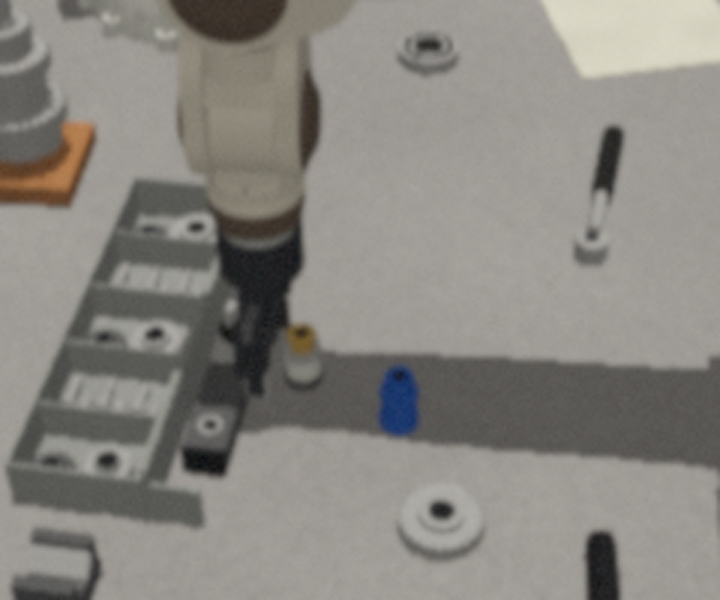

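{"method": "apply_moves", "body": {
  "targets": [
    [[0,0,-0.013],0,1],
    [[0,0,-0.026],0,1],
    [[0,0,-0.04],0,1]
  ]
}}

```text
time: 14.97
tcp_pos: [0.6223, 0.003, 0.0028]
ee_rot: [-1.233, -1.168, 1.17]
wrist_force: [-5.7, 0.4, 3.3]
width: 0.0855
```

{"method": "apply_moves", "body": {
  "targets": [
    [[0,0,-0.01],0,1],
    [[0,0,-0.02],0,1]
  ]
}}

```text
time: 15.13
tcp_pos: [0.6249, 0.003, 0.0027]
ee_rot: [-1.232, -1.168, 1.17]
wrist_force: [-10.9, 3.2, 6.3]
width: 0.0854
```

{"method": "apply_moves", "body": {
  "targets": [
    [[0,0,-0.01],0,1],
    [[0,0,-0.01],0,1]
  ]
}}

```text
time: 15.3
tcp_pos: [0.6251, 0.003, 0.0027]
ee_rot: [-1.23, -1.165, 1.171]
wrist_force: [-15.4, 2.8, 9.6]
width: 0.0855
```

```bash
python3 - <<'E'
from h import *
s=r.state();print("rack",w2r(s["tcp_pos"]),s["width"],np.round(s["wrist_force"],1))
im=r.camera("side")[:,:,::-1]
cv2.imwrite(f"pics/side19.png",cv2.resize(im[180:320,220:360],None,fx=4.2,fy=4.2,interpolation=cv2.INTER_CUBIC))
im=r.camera("top")[:,:,::-1]
cv2.imwrite(f"pics/top19.png",cv2.resize(im[150:310,240:450],None,fx=3.75,fy=3.75,interpolation=cv2.INTER_CUBIC))
E
```

```text
rack [-0.04959866  0.01074787] 0.0855027252839324 [-15.4   2.8   9.6]
```

View pics/side19.png

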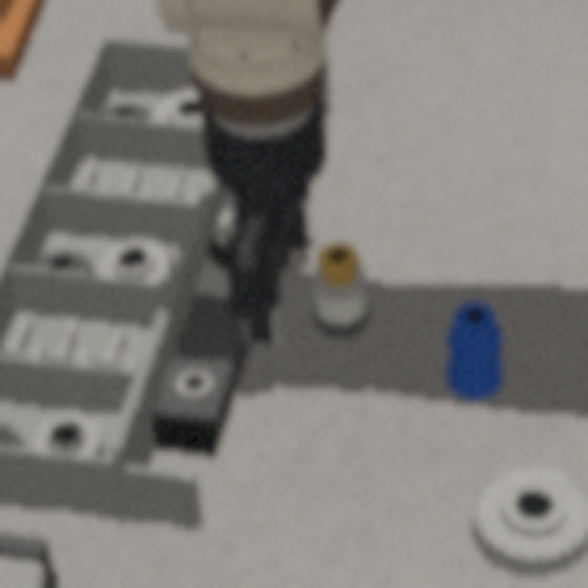

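View pics/top19.png

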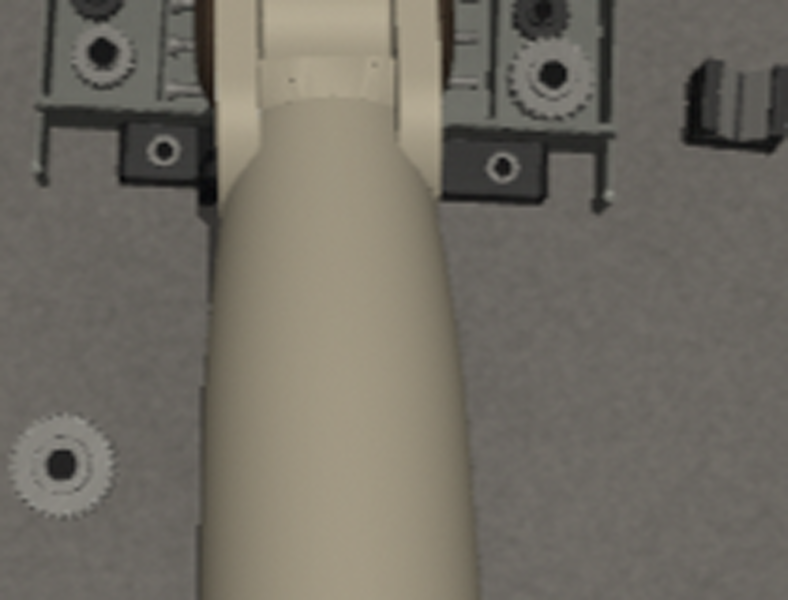

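```bash
python3 - <<'E'
from h import *
f=lambda u,v:(u/3.75+240-.37,v/3.75+150-.37)
barfrom(f(163,151),f(502,167))
E
```

```text
hole span 0.2358 centre [ 0.6537 -0.0158] dirdeg 86.59
rack: alpha 0.004 L [-0.0194  0.1436] R [-0.0205 -0.1564] c [-0.02   -0.0064]
post rack [-0.0934  0.0143] axis-post dist 0.0735 need .038
```

{"method": "apply_moves", "body": {
  "targets": [
    [[0,0,0.05],0,1],
    [[0,0,0.15],0,1],
    [[0,0,0.3],0,1],
    [[0,-0.2,0.3],0,1],
    [[0,-0.5,0.3],0,1],
    [[0,-0.8,0.3],0,1],
    [[0,-0.8,0.3],0,1]
  ]
}}

```text
time: 15.98
tcp_pos: [0.5851, 0.0052, 0.1307]
ee_rot: [-1.241, -1.177, 1.165]
wrist_force: [0.5, 0.3, 0.3]
width: 0.0853
```

{"method": "apply_moves", "body": {
  "targets": [
    [[0,0,0.3],0,1],
    [[0,0,0.6],0,1],
    [[0,0,0.9],0,1],
    [[0,0,1],0,1],
    [[0,0,1],0,1]
  ]
}}

```text
time: 16.4
tcp_pos: [0.4294, 0.0134, 0.1232]
ee_rot: [-1.234, -1.17, 1.17]
wrist_force: [0.2, 0.3, 0.8]
width: 0.0853
```

```bash
python3 - <<'E'
from h import *
s=r.state();print(s["time"],np.round(s["tcp_pos"],3))
im=r.camera("side")[:,:,::-1]
cv2.imwrite(f"pics/side20.png",cv2.resize(im[160:310,200:380],None,fx=4.2,fy=4,interpolation=cv2.INTER_CUBIC))
im=r.camera("top")[:,:,::-1];cv2.imwrite("pics/top20full.png",im)
cv2.imwrite(f"pics/top20.png",cv2.resize(im[150:310,240:450],None,fx=3.75,fy=3.75,interpolation=cv2.INTER_CUBIC))
E
```

```text
16.4 [0.429 0.013 0.123]
```

View pics/side20.png

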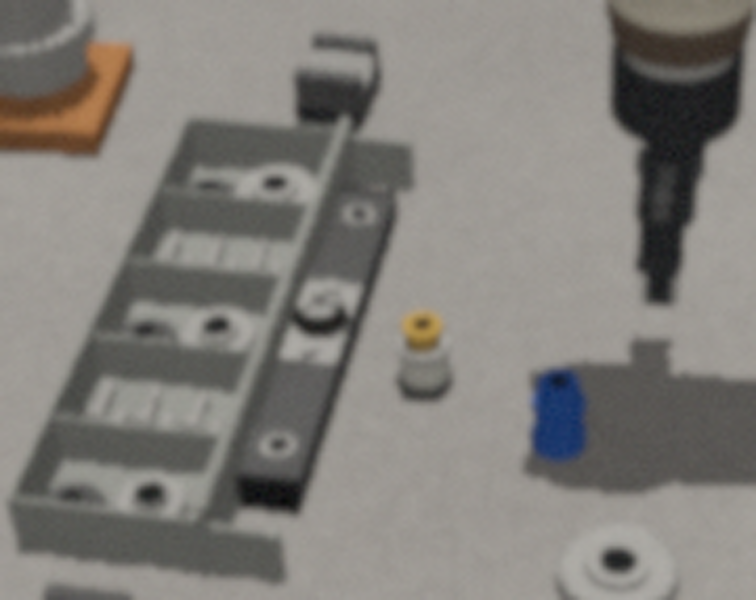

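View pics/top20.png

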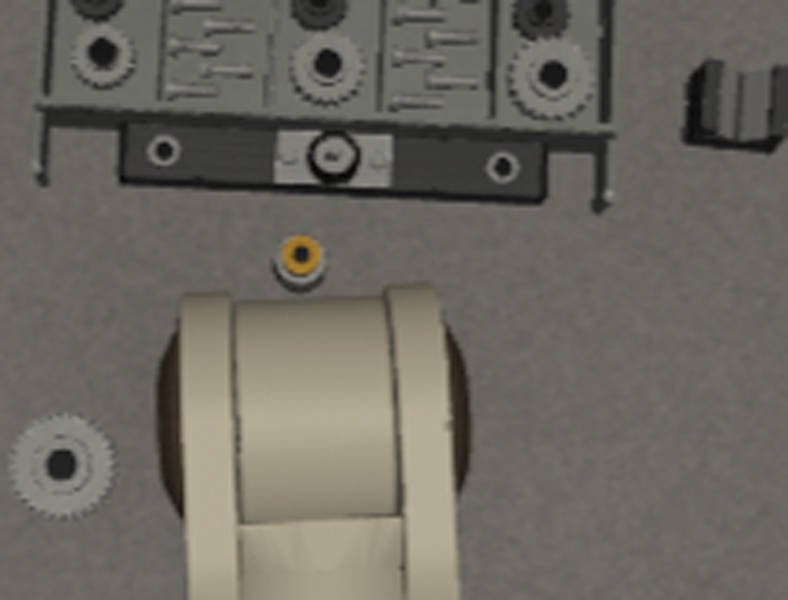

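View pics/top20full.png

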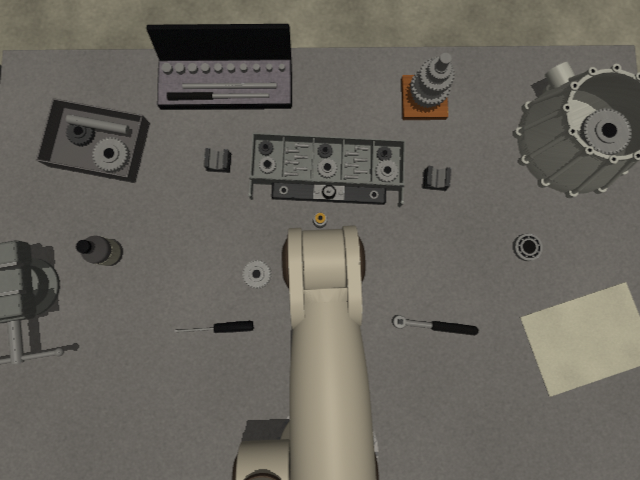

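The bar lies flush along the back panel. In the top crop its holes are at (164,151) and (502,167), parallel to the panel, and the other parts are where they started. Handing the job in.

```bash
python3 - <<'E'
from h import *
print(r.job_done())
E
```

```text
the job is handed in; nothing more can be done
None
```

The crossmember lies flat against the back of the bay along its whole length, and I handed the job in at about 16.5 s of the 72 s allowed.

**What I did:**
- I pushed the bar forward and turned it about 12° with the open fingers.
- I slid it along its length from the right end until the left end was behind and past the brass post.
- I swung the right end in, then seated the bar with both fingers straddling the post.

**Way-point:** before the swing-in, the left end was at x −23 mm in the rack frame and 122 mm past the post. The right end was still out at x −82 mm.

**Last checks:**
- With the fingers still resting on the bar, its ends measured x −19 and −21 mm, its centre y −6 mm, and it was turned 0.004 rad from the panel.
- After the fingers withdrew I judged by the pictures only: the bar had not moved.
- The largest wrist force I read was about 18 N, during seating. I read forces only at the end of each move.
- The other parts sit at the same pixels in the top view as at the start.

No check failed or disagreed. Positions are good to about 2 mm from the camera calibration, against the 8 mm allowed.

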